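# Close up the gear unit with its breather open

### The job

Get the green gear unit on the bench closed up for its test run. First pull the knurled breather on its top straight up to its stop, so that trapped air can escape; only then press both round covers fully home on their collars. Leave the breather up, and leave the spanner, the bottle and the bearing ring where they are.

Things in the scene. Friction and masses are not known exactly. Their poses are not given: they have to be found in the camera images.
- gearbox: Green gear unit bolted down, 200 (x) x 340 (y) x 130 mm high, flat top; feet reach 120 mm along x, a 32 mm shaft stub 155 mm along +x. Origin: centre of underside, z up. On top, at x = -28, y = -105, 0, +105 mm, stand three steel fittings in any order: wide cover, small cover, breather, each on a fixed dark collar 10 mm high.
- wide_cover (a joint): Height of the wide cover above fully home, in m: 0 = home (flange resting on its collar), up to 0.018 = fully up. A tight seal holds it at any height; about 7 N moves it.
- wide_cover_top (a point): Centre of the flat top face of the wide cover: round steel disc 72 mm in diameter, 12 mm thick, over a collar 76 mm in diameter. When home this point is 22 mm above the unit's top.
- small_cover (a joint): Height of the small cover above fully home, in m: 0 = home, up to 0.018 = fully up. A tight seal holds it at any height; about 6 N moves it.
- small_cover_top (a point): Centre of the flat top face of the small cover: round steel disc 50 mm in diameter, 12 mm thick, over a collar 54 mm in diameter. When home this point is 22 mm above the unit's top.
- breather (a joint): Height to which the breather is pulled, in m: 0 = pushed down (shut), 0.030 = up against its stop (open). A tight seal holds it at any height; about 6 N moves it.
- breather_top (a point): Centre of the top of the breather: upright steel knob 38 mm in diameter and 40 mm tall with knurled sides and a bevelled top, on a thinner stem (22 mm). When shut this point is 56 mm and the knob's underside 16 mm above the unit's top; the collar under it is 36 mm in diameter.
- spanner: Open-ended spanner, 170 mm long along its x, lying on the unit's top behind the row of fittings; origin on its underside. Leave alone.
- oil_bottle: Grey plastic bottle, 64 mm in diameter, 170 mm high, standing by the unit's +y end; origin under its centre. Leave alone.
- bearing_ring: Steel ring 90 mm in diameter, 24 mm high, lying by the unit's -y end; origin under its centre. Leave alone.

How it is judged:
By the outcome, as a careful person would: the job done as asked, in the order asked, and still so for the second after the job is handed in, with the robot touching nothing.
It also fails if it takes over 48 s, if anything falls off the work surface, if the arm or the gripper's body presses on something with over 40 N, if the wrist force passes 120 N, or if a joint passes its speed limit or range.

### The arm

A 7-joint arm with a two-finger parallel gripper is mounted at the origin on the work surface. World frame = base frame: x ahead of the robot, y to its left, z up, the work surface at z = 0. Lengths are in mm, angles in rad, forces in N, time in s.
With the tool pointing down it reaches from about 425 to 975 mm from the base axis. Payload 16.7 kg.
Tool frame: the origin (TCP) lies midway between the tips of the shut fingers; the grasp point (between the pads) lies 19 mm behind it; z points along the fingers, y is the line along which they close (so a half turn about z gives the same grasp; the last joint's range is limited). The gripper opens to 85 mm and grips with 20 to 120 N. Pads are 22 mm wide; open, the fingers measure 114 mm over their backs; the gripper's body (76 mm by 85 mm) begins 54 mm behind the grasp point. The pads swing forward as they close: fully open they stand 13 mm farther back than shut.
Start: joints at [1.062, 0.426, 0.074, 1.606, -0.034, 1.111, -0.067], TCP at [237.626, -631.752, 231.302] pointing down, gripper open.
Joint ranges: [-2.85, 2.85], [-0.5, 2.14], [-1.23, 1.37], [0.21, 2.46], [-1.02, 4.16], [0.16, 2.05], [-2.73, 2.73]. Speed limits (rad/s): [1.89, 1.89, 2.39, 2.39, 3.01, 3.01, 3.01].

### API

Orientations are given as a unit quaternion [w, x, y, z].
In Python, from cell import ctrl gives the robot as it stands.
- The arm moves only by the tool step_arm, never from a script. Its argument "rows" is a list of rows, each an object of numbers: "x", "y", "z": the shift along the tool's x, y, z in m; "rx", "ry", "rz": the turn, a rotation vector about the tool's x, y, z in degrees. In form: [{"x": .., "y": .., "z": .., "rx": .., "ry": .., "rz": ..}, ...]. A call has 1 to 5 rows; each row shifts and turns the commanded pose from where the row before left it, along the tool's axes as they then stand; what a row does not reach is not made up. A row lasts 1/12 s, in which the tool goes at most 41.7 mm and 7.16 degrees, less where a joint would pass 70% of its speed; a pose out of reach is approached as far as the arm can. A call with a gripper value outside its range is refused whole. "grip" is the opening in per cent of the stroke, from 0 (shut) to 100 (fully open), set as the call begins (left out, the last holds). The fingers move at their own pace and stop on an object; "newtons" is the grip in N (left out, the last holds). Time passes only in rows, so rows that do not move let the fingers close. It gives the time, the measured TCP pose, the force, the opening and the grip force at its end, in the units of the state.
- ctrl.read_state(): the state, without advancing time (a new reading comes with each control period).
- ctrl.camera(name): name is "scene" or "side" or "wrist"; returns (picture, depth): 480x640x3 uint8, blue, green, red; 480x640 float32, mm along the optical axis (not along the pixel's ray), 0 where there is no reading.
- ctrl.get_calibration(name): a dict with "fx", "fy", "cx", "cy" (pixels), "view" (4x4, takes a point from world to camera coordinates). Camera axes: x right, y down, z forward; pixel columns grow to the right and rows downward; lengths in mm; the calibration is good to about 2 mm. A picture is of the moment at which its call begins: read the wrist's pose just before it. get_calibration takes no time and is no camera call; for the wrist camera it gives the pose at the moment of the call.
- ctrl.sign_off(): hands the job in; it is judged then, once.
Trained networks look in the newest picture that a camera, given by its name, has taken for a name from the list of things; names that differ only in an ending like _2 or _b are one class to them, and where a whole thing is asked for, a point or a joint stands for the part that bears it (a point fixed in the world has none). Each returns a list of dicts, best first, with "confidence" (0 to 1); they miss things now and then, are a little off and sometimes report something else, mostly with a low value. They report only what shows in the picture. A call takes as long as a camera call.
- ctrl.outline_of(name, camera): "region" (480x640 bool, what is visible of it) and "box" ([left, top, right, bottom] in pixels, round what is visible of it).
The state is a dict: "t": time; "joints": joint angles; "qd": joint speeds; "joint_efforts": joint torques, N m; "tcp_pos": TCP position; "ee_rot": TCP orientation; "wrist_force": force on the tool from outside, world axes, zero at the start; "moment": the same for the moment, N m; "grip_width": finger opening in mm; "finger_force": force on a finger pad.
Only numpy, scipy, OpenCV 4.12 (cv2) and the standard library are available. Lean on these libraries where they do the work, as an engineer would, in place of code of your own. Each camera call takes 0.05 s, during which the arm holds its last target. There are 200 camera calls.

## Working session

There is one attempt and no reset: what is moved stays moved. The work goes in short steps, Python scripts to look and compute and a tool call to move; the robot and the scene stay as the last step left them, time stands still between calls to the robot, and variables do not carry over. Pictures are saved under pics/ and viewed, at most 10 in all, crops included, and the job is handed in when it is done.

Besides the shell and the picture viewer there is one more tool, called after "Emit:" in YAML: its name, and indented under it one key for each argument. step_arm: Moves the arm, as the interface text tells. Its arguments: {"type":"object","properties":{"rows":{"type":"array"},"grip":{"type":"number"},"newtons":{"type":"number"}},"required":["rows"]}

```bash
mkdir -p pics; ls; cat > h.py <<'E'
import numpy as np, cv2
from cell import ctrl
def world(cam,u,v,d,c):
    p=np.stack([(u-c['cx'])/c['fx']*d,(v-c['cy'])/c['fy']*d,d,np.ones_like(d)],0)
    return (np.linalg.inv(np.array(c['view']))@p)[:3].T
def cloud(cam,mask,depth,c):
    v,u=np.nonzero(mask&(depth>0)); return world(cam,u,v,depth[v,u].astype(float),c)
E
python3 - <<'E'
from h import *
s=ctrl.read_state();print(s['t'],s['tcp_pos'],s['ee_rot'],s['grip_width'])
ims=[]
for cam in ['scene','side']:
    im,d=ctrl.camera(cam);c=ctrl.get_calibration(cam);ims.append(im)
    np.savez('/tmp/'+cam,d=d)
    for n in ['gearbox','wide_cover','small_cover','breather','spanner','oil_bottle']:
        for r in ctrl.outline_of(n,cam)[:2]:
            P=cloud(cam,r['region'],d,c)
            if len(P)<5: continue
            top=P[P[:,2]>np.percentile(P[:,2],95)-4]
            print(cam,n,round(r['confidence'],2),r['box'],len(P),'med',np.median(P,0).round(),'z95',np.percentile(P[:,2],95).round(1),'topmid',((top.min(0)+top.max(0))/2).round(1),'ext',np.ptp(top,axis=0).round())
    cv2.imwrite(f'pics/{cam}0.png',im)
print(ctrl.read_state()['t'])
E
```

```text
pics
0.0 [ 237.45454958 -631.40697227  230.60016501] [-6.24522358e-04  9.83867870e-01  1.78895478e-01 -1.76904377e-04] 85.54810582505395
scene gearbox 0.92 [135.6, 195.4, 361.2, 398.7] 21011 med [599. -97. 130.] z95 132.2 topmid [524.9 -69.9 133.3] ext [218. 347.  10.]
scene wide_cover 0.75 [275.9, 202.5, 311.8, 237.5] 1134 med [499.  30. 168.] z95 169.7 topmid [490.3  32.7 168.5] ext [70. 70.  5.]
scene small_cover 0.94 [162.6, 250.2, 198.7, 279.1] 787 med [ 510. -177.  168.] z95 170.2 topmid [ 503.4 -176.7  169.2] ext [49. 49.  6.]
scene small_cover 0.55 [228.8, 218.4, 252.4, 255.9] 639 med [507. -74. 182.] z95 192.8 topmid [497.3 -72.1 191.5] ext [33. 31.  5.]
scene breather 0.68 [227.1, 221.7, 254.4, 253.7] 620 med [507. -74. 183.] z95 192.8 topmid [497.3 -72.1 191.5] ext [33. 31.  5.]
scene spanner 0.82 [227.0, 248.9, 324.2, 312.0] 1266 med [586. -52. 137.] z95 139.3 topmid [581.4 -48.3 138.2] ext [ 50. 169.   6.]
scene oil_bottle 0.72 [351.6, 202.3, 385.7, 271.3] 1699 med [550. 159. 106.] z95 170.4 topmid [533.6 168.5 169.9] ext [26. 28.  7.]
side gearbox 0.83 [248.7, 230.7, 39
[... 188 characters left out ...]
mid [489.7  28.3 168.8] ext [70. 71.  6.]
side small_cover 0.85 [283.6, 315.9, 317.8, 346.8] 709 med [ 503. -187.  168.] z95 170.5 topmid [ 502.8 -180.7  169.3] ext [47. 48.  5.]
side small_cover 0.48 [295.3, 196.4, 320.7, 236.5] 723 med [531. 154. 123.] z95 171.1 topmid [531.9 165.5 170.5] ext [26. 27.  5.]
side breather 0.8 [283.6, 268.7, 305.2, 296.8] 544 med [497. -87. 183.] z95 192.7 topmid [496.  -75.4 191.6] ext [33. 33.  6.]
side spanner 0.58 [325.4, 249.5, 360.2, 316.6] 743 med [586. -66. 138.] z95 140.1 topmid [582.7 -53.  139. ] ext [ 48. 168.   6.]
side oil_bottle 0.58 [295.2, 198.3, 321.9, 236.4] 688 med [531. 154. 122.] z95 170.9 topmid [530.9 165.2 169.9] ext [24. 26.  6.]
0.7
```

View pics/scene0.png

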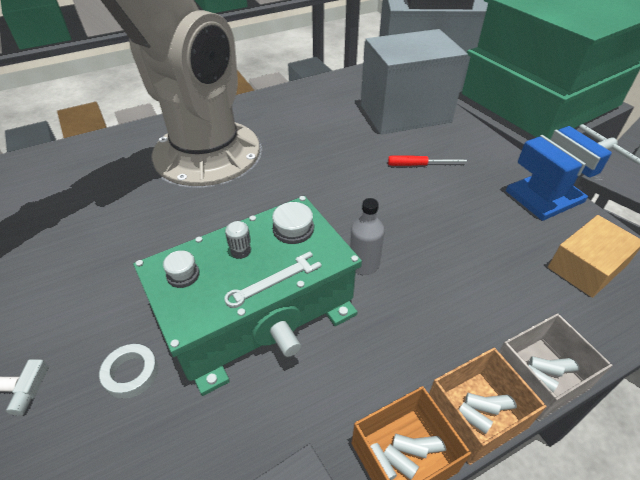

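View pics/side0.png

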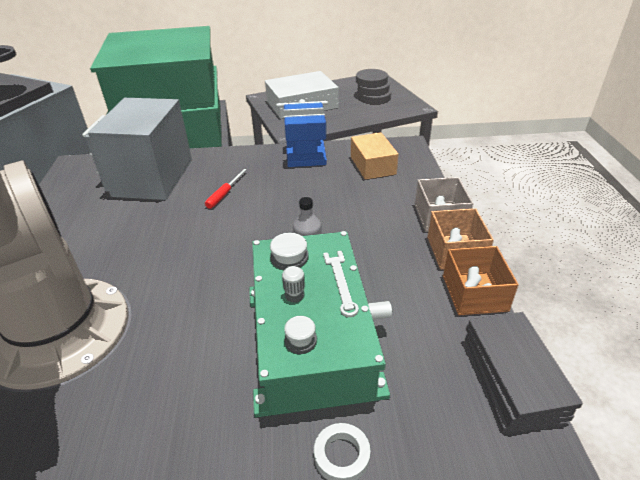

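The scene shows the small cover at px (180,265), the breather in the middle at (238,237) and the wide cover at (293,222). The side view agrees. Both covers are up, and the breather is nearly shut. I'll move over the breather.

Emit:
step_arm:
  rows:
    - {"x":0.027,"y":-0.0265,"z":-0.004}
    - {"x":0.027,"y":-0.0265,"z":-0.004}
    - {"x":0.027,"y":-0.0265,"z":-0.004}
    - {"x":0.027,"y":-0.0265,"z":-0.004}
    - {"x":0.027,"y":-0.0265,"z":-0.004}
  grip: 100

```text
schema error: expected keys x, y, z, rx, ry, rz
```

Emit:
step_arm:
  rows:
    - {"x":0.027,"y":-0.0265}
    - {"x":0.027,"y":-0.0265}
    - {"x":0.027,"y":-0.0265}
    - {"x":0.027,"y":-0.0265}
    - {"x":0.027,"y":-0.0265}

```text
schema error: expected keys x, y, z, rx, ry, rz
```

Emit:
step_arm:
  rows:
    - {"x":0.027,"y":-0.0265}
    - {"x":0.027,"y":-0.0265}
    - {"x":0.027,"y":-0.0265}
    - {"x":0.027,"y":-0.0265}
    - {"x":0.027,"y":-0.0265}

```text
schema error: expected keys x, y, z, rx, ry, rz
```

Emit:
step_arm:
  rows:
    - {"rz":7}
    - {"rz":7}
    - {"rz":7}
    - {"rz":7}
    - {"rz":7}

```text
schema error: expected keys x, y, z, rx, ry, rz
```

Emit:
step_arm:
  rows:
    - {"rz":7}
    - {"rz":7}
    - {"rz":7}
    - {"rz":7}
    - {"rz":7}

```text
schema error: expected keys x, y, z, rx, ry, rz
```

```bash
cat >> h.py <<'E'
from scipy.spatial.transform import Rotation as R
def look(names,cam='wrist',save=None):
    s=ctrl.read_state();Rm=R.from_quat(np.roll(s['ee_rot'],-1)).as_matrix();tp=np.array(s['tcp_pos'])
    print('t',s['t'],'tcp',tp.round(1),'\n',Rm.round(3),'F',np.round(s['wrist_force'],1),'w',round(s['grip_width'],1))
    c=ctrl.get_calibration(cam);im,d=ctrl.camera(cam)
    if save: cv2.imwrite('pics/'+save,im)
    for n in names:
        for r in ctrl.outline_of(n,cam)[:1]:
            P=cloud(cam,r['region'],d,c)
            if len(P)<5: continue
            z=np.percentile(P[:,2],90); top=P[abs(P[:,2]-z)<3]
            m=(np.percentile(top,1,0)+np.percentile(top,99,0))/2
            print(n,round(r['confidence'],2),np.round(r['box']),'ztop',z.round(1),'mid',m.round(1),'ext',np.ptp(top,axis=0).round(),'in tool',(Rm.T@(m-tp)).round(1))
E
python3 -c "
from h import *
look(['breather','small_cover','wide_cover'],save='w1.png')"
```

```text
t 0.7 tcp [ 237.6 -631.8  231.3] 
 [[ 0.936  0.352  0.   ]
 [ 0.352 -0.936  0.   ]
 [ 0.    -0.    -1.   ]] F [-0.5  0.7  0.7] w 85.2
```

View pics/w1.png

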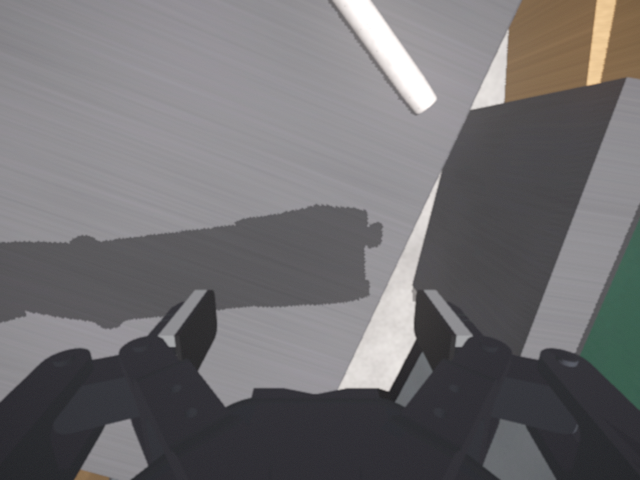

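The wrist view shows only bare bench, because the arm hasn't moved: every row needs all six keys.

Emit:
step_arm:
  rows:
    - {"x":0.027,"y":-0.0265,"z":-0.004,"rx":0,"ry":0,"rz":0}
    - {"x":0.027,"y":-0.0265,"z":-0.004,"rx":0,"ry":0,"rz":0}
    - {"x":0.027,"y":-0.0265,"z":-0.004,"rx":0,"ry":0,"rz":0}
    - {"x":0.027,"y":-0.0265,"z":-0.004,"rx":0,"ry":0,"rz":0}
    - {"x":0.027,"y":-0.0265,"z":-0.004,"rx":0,"ry":0,"rz":0}
  grip: 100

```text
t: 1.32
tcp_pos: [317.8, -458.6, 251.5]
ee_rot: [0.0, 0.984, 0.179, 0.0]
wrist_force: [1.2, 0.1, -0.1]
grip_width: 85.4
finger_force: 0.0
```

Emit:
step_arm:
  rows:
    - {"x":0.027,"y":-0.0265,"z":0,"rx":0,"ry":0,"rz":0}
    - {"x":0.027,"y":-0.0265,"z":0,"rx":0,"ry":0,"rz":0}
    - {"x":0.027,"y":-0.0265,"z":0,"rx":0,"ry":0,"rz":0}
    - {"x":0.027,"y":-0.0265,"z":0,"rx":0,"ry":0,"rz":0}
    - {"x":0.027,"y":-0.0265,"z":0,"rx":0,"ry":0,"rz":0}

```text
t: 1.73
tcp_pos: [397.5, -286.9, 251.6]
ee_rot: [0.0, 0.984, 0.179, 0.0]
wrist_force: [1.3, -0.9, 0.2]
grip_width: 85.4
finger_force: 0.0
```

Emit:
step_arm:
  rows:
    - {"x":0.027,"y":-0.0265,"z":0,"rx":0,"ry":0,"rz":0}
    - {"x":0.027,"y":-0.0265,"z":0,"rx":0,"ry":0,"rz":0}
    - {"x":0.027,"y":-0.0265,"z":0,"rx":0,"ry":0,"rz":0}
    - {"x":0.027,"y":-0.0265,"z":0,"rx":0,"ry":0,"rz":0}
    - {"x":0.027,"y":-0.0265,"z":0,"rx":0,"ry":0,"rz":0}

```text
t: 2.15
tcp_pos: [477.2, -115.4, 251.7]
ee_rot: [0.0, 0.984, 0.179, 0.0]
wrist_force: [0.2, -1.1, -0.5]
grip_width: 85.4
finger_force: 0.0
```

Emit:
step_arm:
  rows:
    - {"x":0,"y":0,"z":0,"rx":0,"ry":0,"rz":7}
    - {"x":0,"y":0,"z":0,"rx":0,"ry":0,"rz":7}
    - {"x":0,"y":0,"z":0,"rx":0,"ry":0,"rz":7}
    - {"x":0,"y":0,"z":0,"rx":0,"ry":0,"rz":7}
    - {"x":0,"y":0,"z":0,"rx":0,"ry":0,"rz":7}

```text
t: 2.57
tcp_pos: [476.8, -117.0, 251.5]
ee_rot: [0.0, 0.992, -0.128, 0.0]
wrist_force: [-0.3, 0.1, -0.2]
grip_width: 85.8
finger_force: 0.0
```

Emit:
step_arm:
  rows:
    - {"x":0,"y":0,"z":0,"rx":0,"ry":0,"rz":7}
    - {"x":0,"y":0,"z":0,"rx":0,"ry":0,"rz":7}
    - {"x":0,"y":0,"z":0,"rx":0,"ry":0,"rz":7}
    - {"x":0,"y":0,"z":0,"rx":0,"ry":0,"rz":7}
    - {"x":0,"y":0,"z":0,"rx":0,"ry":0,"rz":7}

```text
t: 2.98
tcp_pos: [476.8, -117.2, 251.4]
ee_rot: [-0.0, 0.907, -0.421, 0.0]
wrist_force: [-0.3, -0.2, 0.3]
grip_width: 85.2
finger_force: 0.0
```

```bash
python3 -c "
from h import *
look(['breather','small_cover','wide_cover'],save='w2.png')"
```

```text
t 2.9833 tcp [ 476.8 -117.2  251.4] 
 [[ 0.646 -0.763  0.   ]
 [-0.763 -0.646 -0.   ]
 [ 0.    -0.    -1.   ]] F [-0.3 -0.2  0.3] w 85.2
breather 0.91 [230. 240. 290. 306.] ztop 190.6 mid [494.1 -75.4 189.6] ext [32. 32.  4.] in tool [-20.7 -40.2  61.8]
small_cover 0.91 [313. 113. 383. 189.] ztop 167.9 mid [ 500.7 -179.7  166.9] ext [49. 48.  5.] in tool [63.2 22.2 84.6]
wide_cover 0.72 [ 94. 108. 225. 299.] ztop 137.1 mid [579.4 -52.8 136.2] ext [ 49. 170.   5.] in tool [  17.2 -119.8  115.3]
```

View pics/w2.png

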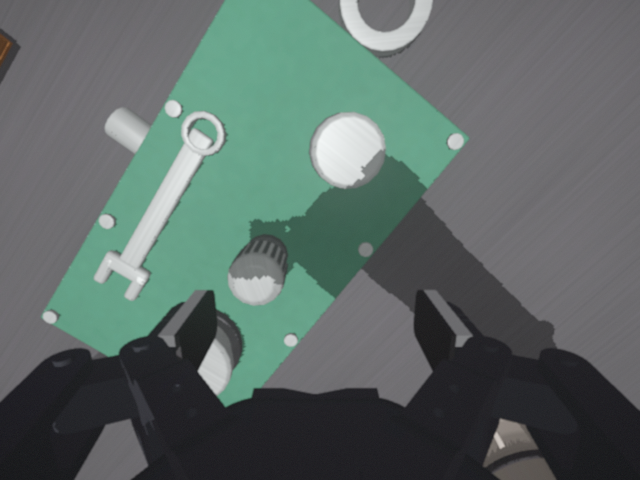

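The wrist view has the breather at (258,270), the small cover at (348,150), and the spanner clear at (158,200). I'll centre on the breather and turn the finger line across the row.

Emit:
step_arm:
  rows:
    - {"x":-0.0105,"y":-0.02,"z":0,"rx":0,"ry":0,"rz":0}
    - {"x":-0.0105,"y":-0.02,"z":0,"rx":0,"ry":0,"rz":0}
    - {"x":0,"y":0,"z":0,"rx":0,"ry":0,"rz":7}
    - {"x":0,"y":0,"z":0,"rx":0,"ry":0,"rz":7}
    - {"x":0,"y":0,"z":0,"rx":0,"ry":0,"rz":7}

```text
t: 3.6
tcp_pos: [493.2, -76.2, 250.0]
ee_rot: [0.001, 0.843, -0.538, -0.001]
wrist_force: [-0.5, -0.0, -0.2]
grip_width: 85.0
finger_force: 0.0
```

Emit:
step_arm:
  rows:
    - {"x":0,"y":0,"z":0,"rx":0,"ry":0,"rz":7}
    - {"x":0,"y":0,"z":0,"rx":0,"ry":0,"rz":7}
    - {"x":0,"y":0,"z":0.02,"rx":0,"ry":0,"rz":0}
    - {"x":0,"y":0,"z":0.015,"rx":0,"ry":0,"rz":0}
    - {"x":0,"y":0,"z":0,"rx":0,"ry":0,"rz":0}

```text
t: 4.02
tcp_pos: [491.3, -76.5, 209.6]
ee_rot: [0.005, 0.832, -0.555, -0.005]
wrist_force: [0.1, 0.5, 0.3]
grip_width: 85.3
finger_force: 0.0
```

```bash
python3 -c "
from h import *
look(['breather','small_cover','wide_cover'],save='w3.png')
look(['breather'],'scene');look(['breather'],'side')"
```

```text
t 4.0167 tcp [491.3 -76.5 209.6] 
 [[ 0.385 -0.923 -0.014]
 [-0.923 -0.385 -0.003]
 [-0.003  0.014 -1.   ]] F [0.1 0.5 0.3] w 85.3
breather 0.76 [273. 226. 345. 306.] ztop 190.6 mid [494.2 -75.5 189.5] ext [33. 32.  4.] in tool [ 0.2 -3.3 20. ]
small_cover 0.75 [325.  27. 416. 135.] ztop 167.9 mid [ 500.6 -179.5  166.9] ext [48. 48.  5.] in tool [98.7 30.4 42.8]
wide_cover 0.68 [208. 338. 311. 403.] ztop 167.0 mid [491.9  16.  165.9] ext [63. 47.  5.] in tool [-85.  -36.7  43.4]
t 4.2167 tcp [493.  -77.6 212.8] 
 [[ 0.38  -0.925 -0.01 ]
 [-0.925 -0.38  -0.003]
 [-0.001  0.01  -1.   ]] F [ 1.  -0.1  0.5] w 85.4
breather 0.97 [226. 222. 254. 254.] ztop 192.2 mid [496.7 -71.9 191.7] ext [31. 30.  5.] in tool [-3.8 -5.8 21.1]
t 4.3167 tcp [492.9 -77.6 212.8] 
 [[ 0.38  -0.925 -0.009]
 [-0.925 -0.38  -0.003]
 [-0.001  0.01  -1.   ]] F [ 0.2  0.6 -0.8] w 85.6
breather 0.89 [280. 270. 306. 298.] ztop 192.4 mid [496.6 -76.9 191.8] ext [30. 28.  5.] in tool [ 0.7 -3.8 21. ]
```

View pics/w3.png

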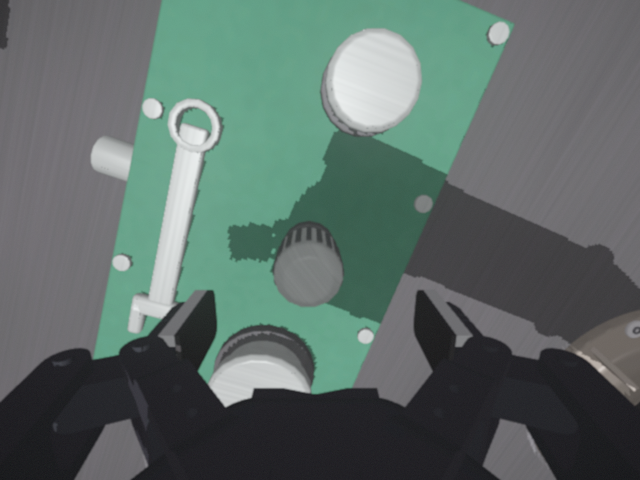

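The breather is at (308,270), slightly left of centre between the fingers. The turn stopped short, so I'll check the joints.

```bash
python3 -c "
from h import *
print(np.round(ctrl.read_state()['joints'],3))"
```

```text
[-0.096  0.162  0.135  2.014 -0.022  0.977 -2.703]
```

Emit:
step_arm:
  rows:
    - {"x":0,"y":0,"z":0,"rx":0,"ry":0,"rz":-7}
    - {"x":-0.001,"y":-0.0035,"z":0,"rx":0,"ry":0,"rz":0}
    - {"x":0,"y":0,"z":0,"rx":0,"ry":0,"rz":0}

```text
t: 4.67
tcp_pos: [495.6, -74.4, 212.1]
ee_rot: [0.004, 0.862, -0.506, -0.004]
wrist_force: [-0.2, 0.7, -0.2]
grip_width: 85.0
finger_force: 0.0
```

```bash
python3 -c "
from h import *
look(['breather'])"
```

```text
t 4.6667 tcp [495.6 -74.4 212.1] 
 [[ 0.487 -0.873 -0.01 ]
 [-0.873 -0.487 -0.003]
 [-0.003  0.01  -1.   ]] F [-0.2  0.7 -0.2] w 85.0
breather 0.55 [281. 223. 354. 306.] ztop 190.6 mid [494.2 -75.3 189.5] ext [32. 32.  4.] in tool [ 0.2  1.4 22.6]
```

Emit:
step_arm:
  rows:
    - {"x":0,"y":0.0005,"z":0,"rx":0.6,"ry":0,"rz":0}
    - {"x":0,"y":0,"z":0.02,"rx":0,"ry":0,"rz":0}
    - {"x":0,"y":0,"z":0.02,"rx":0,"ry":0,"rz":0}
    - {"x":0,"y":0,"z":0.015,"rx":0,"ry":0,"rz":0}
    - {"x":0,"y":0,"z":0.007,"rx":0,"ry":0,"rz":0}

```text
t: 5.18
tcp_pos: [493.6, -74.8, 148.2]
ee_rot: [-0.0, 0.863, -0.506, -0.002]
wrist_force: [0.9, -0.1, 0.3]
grip_width: 85.0
finger_force: 0.0
```

Emit:
step_arm:
  rows:
    - {"x":0,"y":0,"z":0,"rx":0,"ry":0,"rz":0}
    - {"x":0,"y":0,"z":0,"rx":0,"ry":0,"rz":0}
    - {"x":0,"y":0,"z":0,"rx":0,"ry":0,"rz":0}
    - {"x":0,"y":0,"z":0,"rx":0,"ry":0,"rz":0}
    - {"x":0,"y":0,"z":0,"rx":0,"ry":0,"rz":0}
  grip: 35
  newtons: 60

```text
t: 5.6
tcp_pos: [494.7, -75.1, 150.6]
ee_rot: [-0.001, 0.863, -0.505, -0.001]
wrist_force: [-4.3, -2.3, 6.1]
grip_width: 36.3
finger_force: 59.6
```

Gripped at 36 mm with 60 N. Pulling up.

Emit:
step_arm:
  rows:
    - {"x":0,"y":0,"z":-0.004,"rx":0,"ry":0,"rz":0}
    - {"x":0,"y":0,"z":-0.004,"rx":0,"ry":0,"rz":0}
    - {"x":0,"y":0,"z":-0.004,"rx":0,"ry":0,"rz":0}
    - {"x":0,"y":0,"z":-0.004,"rx":0,"ry":0,"rz":0}
    - {"x":0,"y":0,"z":0,"rx":0,"ry":0,"rz":0}

```text
t: 6.02
tcp_pos: [494.6, -75.0, 166.8]
ee_rot: [-0.001, 0.863, -0.505, -0.001]
wrist_force: [-3.9, -3.6, 4.9]
grip_width: 36.5
finger_force: 61.8
```

Emit:
step_arm:
  rows:
    - {"x":0,"y":0,"z":-0.002,"rx":0,"ry":0,"rz":0}
    - {"x":0,"y":0,"z":-0.002,"rx":0,"ry":0,"rz":0}
    - {"x":0,"y":0,"z":-0.002,"rx":0,"ry":0,"rz":0}
    - {"x":0,"y":0,"z":0,"rx":0,"ry":0,"rz":0}

```text
t: 6.35
tcp_pos: [494.6, -75.0, 172.2]
ee_rot: [-0.001, 0.863, -0.505, -0.001]
wrist_force: [-1.3, -4.6, 3.7]
grip_width: 36.5
finger_force: 61.6
```

```bash
python3 -c "
from h import *
look(['breather'],'scene');look(['breather'],'side')"
```

```text
t 6.35 tcp [494.6 -75.  172.2] 
 [[ 0.489 -0.872 -0.002]
 [-0.872 -0.489  0.002]
 [-0.003  0.    -1.   ]] F [-1.3 -4.6  3.7] w 36.5
breather 0.91 [227. 213. 248. 252.] ztop 212.5 mid [500.2 -78.9 212.1] ext [25. 16.  5.] in tool [  6.1  -2.9 -39.9]
t 6.45 tcp [494.6 -75.  172.2] 
 [[ 0.489 -0.872 -0.002]
 [-0.872 -0.489  0.002]
 [-0.003  0.    -1.   ]] F [-1.9 -5.3  2.7] w 36.6
breather 0.63 [285. 261. 303. 298.] ztop 213.1 mid [498.3 -78.  212.8] ext [28. 29.  5.] in tool [  4.3  -1.8 -40.6]
```

Emit:
step_arm:
  rows:
    - {"x":0,"y":0,"z":-0.0015,"rx":0,"ry":0,"rz":0}
    - {"x":0,"y":0,"z":-0.0015,"rx":0,"ry":0,"rz":0}

```text
t: 6.72
tcp_pos: [494.6, -75.0, 174.8]
ee_rot: [-0.0, 0.863, -0.505, -0.001]
wrist_force: [1.9, -5.4, -6.7]
grip_width: 36.9
finger_force: 60.9
```

Emit:
step_arm:
  rows:
    - {"x":0,"y":0,"z":-0.0015,"rx":0,"ry":0,"rz":0}
    - {"x":0,"y":0,"z":-0.0015,"rx":0,"ry":0,"rz":0}

```text
t: 6.88
tcp_pos: [494.3, -74.9, 176.5]
ee_rot: [-0.0, 0.863, -0.505, -0.001]
wrist_force: [18.7, -5.7, -56.4]
grip_width: 36.5
finger_force: 65.8
```

Emit:
step_arm:
  rows:
    - {"x":0,"y":0,"z":-0.0015,"rx":0,"ry":0,"rz":0}
    - {"x":0,"y":0,"z":0,"rx":0,"ry":0,"rz":0}

```text
t: 7.05
tcp_pos: [494.0, -75.0, 176.9]
ee_rot: [0.0, 0.863, -0.505, -0.002]
wrist_force: [17.4, -5.8, -48.2]
grip_width: 36.2
finger_force: 70.0
```

The force jumped to 56 N against the stop. I'll ease off slightly, staying in tension, and release.

Emit:
step_arm:
  rows:
    - {"x":0,"y":0,"z":0.001,"rx":0,"ry":0,"rz":0}
    - {"x":0,"y":0,"z":0,"rx":0,"ry":0,"rz":0}

```text
t: 7.22
tcp_pos: [494.1, -75.0, 176.7]
ee_rot: [0.0, 0.863, -0.505, -0.002]
wrist_force: [11.5, -6.5, -33.8]
grip_width: 36.1
finger_force: 71.8
```

Emit:
step_arm:
  rows:
    - {"x":0,"y":0,"z":0,"rx":0,"ry":0,"rz":0}
    - {"x":0,"y":0,"z":0,"rx":0,"ry":0,"rz":0}
    - {"x":0,"y":0,"z":0,"rx":0,"ry":0,"rz":0}
    - {"x":0,"y":0,"z":0,"rx":0,"ry":0,"rz":0}
    - {"x":0,"y":0,"z":0,"rx":0,"ry":0,"rz":0}
  grip: 100

```text
t: 7.63
tcp_pos: [494.8, -74.7, 178.7]
ee_rot: [-0.001, 0.863, -0.505, -0.001]
wrist_force: [-0.5, 0.6, -0.1]
grip_width: 85.3
finger_force: 0.0
```

Emit:
step_arm:
  rows:
    - {"x":0,"y":0,"z":-0.025,"rx":0,"ry":0,"rz":0}
    - {"x":0,"y":0,"z":-0.03,"rx":0,"ry":0,"rz":0}
    - {"x":0,"y":0,"z":-0.03,"rx":0,"ry":0,"rz":0}
    - {"x":0,"y":0,"z":0,"rx":0,"ry":0,"rz":0}

```text
t: 7.97
tcp_pos: [497.0, -75.2, 268.8]
ee_rot: [-0.002, 0.863, -0.505, 0.002]
wrist_force: [0.1, -0.3, 0.2]
grip_width: 85.6
finger_force: 0.0
```

```bash
python3 -c "
from h import *
look(['breather','wide_cover','small_cover'],'scene');look(['breather','wide_cover','small_cover'],'side');look(['breather','wide_cover','small_cover'])"
```

```text
t 7.9667 tcp [497.  -75.2 268.8] 
 [[ 0.489 -0.872  0.006]
 [-0.872 -0.489  0.002]
 [ 0.001 -0.006 -1.   ]] F [ 0.1 -0.3  0.2] w 85.6
breather 0.67 [223. 212. 250. 253.] ztop 216.6 mid [497.4 -71.6 215.9] ext [33. 32.  5.] in tool [-2.9 -1.8 52.9]
wide_cover 0.86 [274. 201. 312. 236.] ztop 169.4 mid [490.5  31.3 168.5] ext [71. 68.  5.] in tool [-96.1 -45.8 100.5]
small_cover 0.67 [164. 251. 198. 279.] ztop 169.8 mid [ 503.6 -176.   168.8] ext [47. 48.  5.] in tool [91.1 44.2 99.8]
t 8.1667 tcp [494.3 -74.9 262.8] 
 [[ 0.49  -0.872 -0.002]
 [-0.872 -0.49   0.002]
 [-0.003  0.001 -1.   ]] F [-0.5 -0.2 -0.2] w 85.4
breather 0.79 [282. 257. 304. 296.] ztop 216.7 mid [496.  -76.6 216.3] ext [31. 30.  5.] in tool [ 2.4 -0.7 46.5]
wide_cover 0.77 [271. 235. 306. 263.] ztop 169.5 mid [489.9  28.4 168.6] ext [68. 69.  5.] in tool [-91.9 -46.8  94.5]
small_cover 0.79 [282. 317. 317. 349.] ztop 169.9 mid [ 503.4 -180.4  169.1] ext [48. 46.  5.] in tool [96.7 43.6 93.4]
t 8.3667 tcp [494.4 -75.  262.6] 
 [[ 0.489 -0.872 -0.003]
 [-0.872 -0.489  0.002]
 [-0.003  0.002 -1.   ]] F [-0.6 -0.4 -0.6] w 85.2
breather 0.91 [282. 215. 346. 286.] ztop 215.3 mid [494.2 -75.3 214.3] ext [32. 32.  5.] in tool [ 0.3  0.2 48.2]
wide_cover 0.78 [219. 297. 304. 383.] ztop 167.1 mid [488.   28.5 166.1] ext [70. 70.  4.] in tool [-93.1 -45.3  96.7]
small_cover 0.72 [346.  63. 417. 143.] ztop 168.0 mid [ 500.7 -179.6  166.9] ext [49. 48.  5.] in tool [94.6 45.5 95.4]
```

The breather top reads about 216, which is open. Next I'll press the small cover with the fingers shut.

Emit:
step_arm:
  rows:
    - {"x":0.032,"y":0.015,"z":0,"rx":0,"ry":0,"rz":0}
    - {"x":0.032,"y":0.015,"z":0,"rx":0,"ry":0,"rz":0}
    - {"x":0.0315,"y":0.0145,"z":0,"rx":0,"ry":0,"rz":0}
    - {"x":0,"y":0,"z":0.035,"rx":0,"ry":0,"rz":0}
    - {"x":0,"y":0,"z":0.03,"rx":0,"ry":0,"rz":0}
  grip: 0

```text
t: 8.98
tcp_pos: [503.0, -182.4, 197.9]
ee_rot: [-0.001, 0.862, -0.507, 0.0]
wrist_force: [0.8, 1.0, -1.6]
grip_width: 25.4
finger_force: 0.0
```

Emit:
step_arm:
  rows:
    - {"x":0,"y":0,"z":0.01,"rx":0,"ry":0,"rz":0}
    - {"x":0,"y":0,"z":0.006,"rx":0,"ry":0,"rz":0}
    - {"x":0,"y":0,"z":0,"rx":0,"ry":0,"rz":0}
    - {"x":0,"y":0,"z":0,"rx":0,"ry":0,"rz":0}

```text
t: 9.32
tcp_pos: [503.2, -179.8, 183.2]
ee_rot: [-0.001, 0.863, -0.505, -0.001]
wrist_force: [-0.1, -0.2, 0.0]
grip_width: 0.1
finger_force: 0.0
```

```bash
python3 -c "
from h import *
s=ctrl.read_state();c=ctrl.get_calibration('wrist');p=np.linalg.inv(np.array(c['view']))[:3,3]
Rm=R.from_quat(np.roll(s['ee_rot'],-1)).as_matrix();print('cam in tool',Rm.T@(p-s['tcp_pos']),s['tcp_pos'])
look(['breather'],'side')"
```

```text
cam in tool [  69.30021213    0.56614243 -141.41270188] [ 503.20899052 -179.76264855  183.19989449]
t 9.3167 tcp [ 503.2 -179.8  183.2] 
 [[ 0.49  -0.872 -0.001]
 [-0.872 -0.49   0.002]
 [-0.002 -0.    -1.   ]] F [-0.1 -0.2  0. ] w 0.1
```

Emit:
step_arm:
  rows:
    - {"x":0,"y":0,"z":0.006,"rx":0,"ry":0,"rz":0}
    - {"x":0,"y":0,"z":0.005,"rx":0,"ry":0,"rz":0}
    - {"x":0,"y":0,"z":0.003,"rx":0,"ry":0,"rz":0}
    - {"x":0,"y":0,"z":0.003,"rx":0,"ry":0,"rz":0}
    - {"x":0,"y":0,"z":0.003,"rx":0,"ry":0,"rz":0}

```text
t: 9.83
tcp_pos: [502.5, -179.8, 162.0]
ee_rot: [-0.001, 0.863, -0.505, -0.001]
wrist_force: [-0.8, 0.4, 5.3]
grip_width: -0.1
finger_force: 2.9
```

Emit:
step_arm:
  rows:
    - {"x":0,"y":0,"z":0.003,"rx":0,"ry":0,"rz":0}
    - {"x":0,"y":0,"z":0.003,"rx":0,"ry":0,"rz":0}
    - {"x":0,"y":0,"z":0.002,"rx":0,"ry":0,"rz":0}

```text
t: 10.08
tcp_pos: [502.5, -179.8, 153.9]
ee_rot: [-0.001, 0.863, -0.505, -0.001]
wrist_force: [-1.3, 0.4, 6.2]
grip_width: -0.0
finger_force: 2.8
```

Emit:
step_arm:
  rows:
    - {"x":0,"y":0,"z":0.0015,"rx":0,"ry":0,"rz":0}
    - {"x":0,"y":0,"z":0.001,"rx":0,"ry":0,"rz":0}

```text
t: 10.25
tcp_pos: [502.7, -179.8, 151.9]
ee_rot: [-0.001, 0.863, -0.505, -0.001]
wrist_force: [-7.7, 4.0, 27.7]
grip_width: -0.2
finger_force: 13.7
```

Bottomed: 28 N at z = 152. Now up and over the breather to the wide cover.

Emit:
step_arm:
  rows:
    - {"x":0,"y":0,"z":0,"rx":0,"ry":0,"rz":0}
    - {"x":0,"y":0,"z":-0.03,"rx":0,"ry":0,"rz":0}
    - {"x":0,"y":0,"z":-0.04,"rx":0,"ry":0,"rz":0}
    - {"x":0,"y":0,"z":-0.04,"rx":0,"ry":0,"rz":0}
    - {"x":0,"y":0,"z":0,"rx":0,"ry":0,"rz":0}

```text
t: 10.67
tcp_pos: [505.3, -181.1, 268.5]
ee_rot: [-0.002, 0.863, -0.505, 0.003]
wrist_force: [1.2, -0.8, 1.5]
grip_width: -0.4
finger_force: 0.0
```

```bash
python3 -c "
from h import *
look(['breather','wide_cover','small_cover'])
look(['small_cover'],'side')"
```

```text
t 10.6667 tcp [ 505.3 -181.1  268.5] 
 [[ 0.489 -0.872  0.007]
 [-0.872 -0.489  0.001]
 [ 0.003 -0.007 -1.   ]] F [ 1.2 -0.8  1.5] w -0.4
breather 0.55 [258. 319. 272. 330.] ztop 152.2 mid [501.7 -81.3 152. ] ext [6. 7. 6.] in tool [-89.2 -44.9 116.6]
small_cover 0.86 [291. 204. 347. 266.] ztop 151.6 mid [ 500.6 -179.9  150.6] ext [48. 48.  4.] in tool [ -3.7   4.4 117.9]
t 10.8667 tcp [ 502.3 -179.9  260.8] 
 [[ 0.49  -0.872 -0.003]
 [-0.872 -0.49   0.002]
 [-0.003  0.001 -1.   ]] F [ 0.1  0.4 -0.6] w -0.2
small_cover 0.74 [285. 321. 318. 352.] ztop 153.7 mid [ 502.9 -180.1  152.9] ext [47. 48.  5.] in tool [  0.8  -0.6 107.9]
```

Emit:
step_arm:
  rows:
    - {"x":-0.0315,"y":-0.0152,"z":0,"rx":0,"ry":0,"rz":0}
    - {"x":-0.0315,"y":-0.0152,"z":0,"rx":0,"ry":0,"rz":0}
    - {"x":-0.0315,"y":-0.0152,"z":0,"rx":0,"ry":0,"rz":0}
    - {"x":-0.0315,"y":-0.0152,"z":0,"rx":0,"ry":0,"rz":0}
    - {"x":-0.0315,"y":-0.0152,"z":0,"rx":0,"ry":0,"rz":0}

```text
t: 11.38
tcp_pos: [491.0, -4.3, 261.1]
ee_rot: [-0.0, 0.863, -0.505, -0.002]
wrist_force: [1.1, 0.7, -0.2]
grip_width: -0.0
finger_force: 0.0
```

Emit:
step_arm:
  rows:
    - {"x":-0.0315,"y":-0.0152,"z":0,"rx":0,"ry":0,"rz":0}
    - {"x":0,"y":0,"z":0,"rx":0,"ry":0,"rz":0}
    - {"x":0,"y":0,"z":0,"rx":0,"ry":0,"rz":0}

```text
t: 11.63
tcp_pos: [491.5, 0.9, 260.4]
ee_rot: [0.001, 0.863, -0.504, -0.002]
wrist_force: [0.2, -0.7, 0.3]
grip_width: 0.2
finger_force: 0.0
```

```bash
python3 -c "
from h import *
look(['breather','wide_cover'])
print(ctrl.read_state()['joints'])"
```

```text
t 11.6333 tcp [491.5   0.9 260.4] 
 [[ 0.491 -0.871 -0.005]
 [-0.871 -0.491  0.   ]
 [-0.003  0.004 -1.   ]] F [ 0.2 -0.7  0.3] w 0.2
breather 0.56 [338. 107. 409. 177.] ztop 215.4 mid [494.3 -74.9 214.4] ext [32. 32.  5.] in tool [67.5 34.6 45.9]
wide_cover 0.78 [252. 222. 346. 309.] ztop 167.2 mid [489.   28.6 166.2] ext [69. 70.  5.] in tool [-25.1 -11.8  94.2]
[-0.35533748  0.09326877  0.24517014  1.9801931  -0.02712407  1.07523673
 -2.73090091]
```

Joint 7 is at its limit, so I'll turn back before shifting.

Emit:
step_arm:
  rows:
    - {"x":0,"y":0,"z":0,"rx":0,"ry":0,"rz":-7}
    - {"x":0,"y":0,"z":0,"rx":0,"ry":0,"rz":-7}
    - {"x":0,"y":0,"z":0,"rx":0,"ry":0,"rz":-7}
    - {"x":-0.0195,"y":-0.0205,"z":0,"rx":0,"ry":0,"rz":0}
    - {"x":0,"y":0,"z":0,"rx":0,"ry":0,"rz":0}

```text
t: 12.2
tcp_pos: [489.8, 30.0, 261.0]
ee_rot: [-0.0, 0.941, -0.34, -0.002]
wrist_force: [-0.1, 2.0, -0.2]
grip_width: 0.3
finger_force: 0.0
```

```bash
python3 -c "
from h import *
look(['wide_cover'])
print(np.round(ctrl.read_state()['joints'],3))"
```

```text
t 12.2 tcp [489.8  30.  261. ] 
 [[ 0.769 -0.639 -0.004]
 [-0.639 -0.769  0.002]
 [-0.004  0.001 -1.   ]] F [-0.1  2.  -0.2] w 0.3
wide_cover 0.9 [270. 188. 365. 281.] ztop 167.2 mid [487.9  29.4 166.2] ext [70. 71.  5.] in tool [-0.7  1.6 94.8]
[-0.37   0.092  0.197  1.98  -0.022  1.075 -2.428]
```

Emit:
step_arm:
  rows:
    - {"x":0,"y":0,"z":0.03,"rx":0,"ry":0,"rz":0}
    - {"x":0,"y":0,"z":0.03,"rx":0,"ry":0,"rz":0}
    - {"x":0,"y":0,"z":0.018,"rx":0,"ry":0,"rz":0}
    - {"x":0,"y":0,"z":0.006,"rx":0,"ry":0,"rz":0}
    - {"x":0,"y":0,"z":0,"rx":0,"ry":0,"rz":0}

```text
t: 12.72
tcp_pos: [489.0, 27.1, 176.1]
ee_rot: [0.001, 0.94, -0.341, -0.003]
wrist_force: [-1.1, -0.9, 0.2]
grip_width: -0.2
finger_force: 0.0
```

Emit:
step_arm:
  rows:
    - {"x":0,"y":0,"z":0.004,"rx":0,"ry":0,"rz":0}
    - {"x":0,"y":0,"z":0.003,"rx":0,"ry":0,"rz":0}
    - {"x":0,"y":0,"z":0.003,"rx":0,"ry":0,"rz":0}
    - {"x":0,"y":0,"z":0.003,"rx":0,"ry":0,"rz":0}
    - {"x":0,"y":0,"z":0.003,"rx":0,"ry":0,"rz":0}

```text
t: 13.13
tcp_pos: [490.2, 28.4, 161.8]
ee_rot: [-0.0, 0.941, -0.34, -0.001]
wrist_force: [-1.0, -1.3, 6.2]
grip_width: -0.0
finger_force: 3.2
```

Emit:
step_arm:
  rows:
    - {"x":0,"y":0,"z":0.003,"rx":0,"ry":0,"rz":0}
    - {"x":0,"y":0,"z":0.003,"rx":0,"ry":0,"rz":0}
    - {"x":0,"y":0,"z":0.002,"rx":0,"ry":0,"rz":0}

```text
t: 13.38
tcp_pos: [490.2, 28.4, 153.7]
ee_rot: [-0.0, 0.941, -0.339, -0.001]
wrist_force: [-0.6, -1.6, 6.7]
grip_width: -0.3
finger_force: 3.2
```

Emit:
step_arm:
  rows:
    - {"x":0,"y":0,"z":0.0015,"rx":0,"ry":0,"rz":0}
    - {"x":0,"y":0,"z":0.001,"rx":0,"ry":0,"rz":0}

```text
t: 13.55
tcp_pos: [490.4, 28.4, 151.8]
ee_rot: [-0.0, 0.941, -0.34, -0.001]
wrist_force: [-9.5, -3.0, 34.8]
grip_width: 0.1
finger_force: 17.5
```

Bottomed at 35 N. Retreating to check.

Emit:
step_arm:
  rows:
    - {"x":0,"y":0,"z":-0.03,"rx":0,"ry":0,"rz":0}
    - {"x":0,"y":0,"z":-0.04,"rx":0,"ry":0,"rz":0}
    - {"x":0,"y":0,"z":-0.04,"rx":0,"ry":0,"rz":0}
    - {"x":0,"y":0,"z":-0.03,"rx":0,"ry":0,"rz":0}
    - {"x":0,"y":0,"z":0,"rx":0,"ry":0,"rz":0}

```text
t: 13.97
tcp_pos: [492.5, 28.7, 297.0]
ee_rot: [-0.002, 0.941, -0.34, 0.002]
wrist_force: [1.5, -0.9, -0.3]
grip_width: -0.3
finger_force: 0.0
```

```bash
python3 -c "
from h import *
look(['wide_cover','breather','small_cover','spanner'],'side',save='s2.png')
look(['wide_cover','breather','small_cover','spanner'])"
```

```text
t 13.9667 tcp [492.5  28.7 297. ] 
 [[ 0.769 -0.639  0.005]
 [-0.639 -0.769  0.004]
 [ 0.002 -0.006 -1.   ]] F [ 1.5 -0.9 -0.3] w -0.3
wide_cover 0.77 [273. 243. 307. 264.] ztop 154.0 mid [489.9  31.5 153.2] ext [69. 62.  5.] in tool [ -4.    0.4 143.8]
breather 0.82 [280. 259. 306. 297.] ztop 216.5 mid [496.  -76.1 216.3] ext [32. 29.  6.] in tool [69.5 78.9 80.3]
small_cover 0.6 [285. 324. 317. 350.] ztop 153.9 mid [ 503.5 -180.1  153. ] ext [46. 46.  4.] in tool [141.6 154.5 143.3]
spanner 0.88 [327. 251. 357. 317.] ztop 139.5 mid [582.1 -55.3 138.9] ext [ 45. 165.   5.] in tool [122.4   8.3 158.2]
t 14.2167 tcp [489.5  28.4 289.7] 
 [[ 0.77  -0.638 -0.005]
 [-0.638 -0.77   0.001]
 [-0.005  0.003 -1.   ]] F [0.1 0.5 0.3] w -0.1
breather 0.79 [392. 107. 463. 169.] ztop 215.4 mid [494.2 -74.5 214.5] ext [32. 32.  5.] in tool [69.6 76.  75.1]
small_cover 0.9 [476.   5. 547.  82.] ztop 151.7 mid [ 500.6 -178.5  150.7] ext [47. 47.  5.] in tool [141.3 151.7 138.7]
spanner 0.97 [238.   0. 401. 164.] ztop 137.3 mid [575.9 -49.8 136.3] ext [ 43. 166.   5.] in tool [117.1   4.5 152.8]
```

View pics/s2.png

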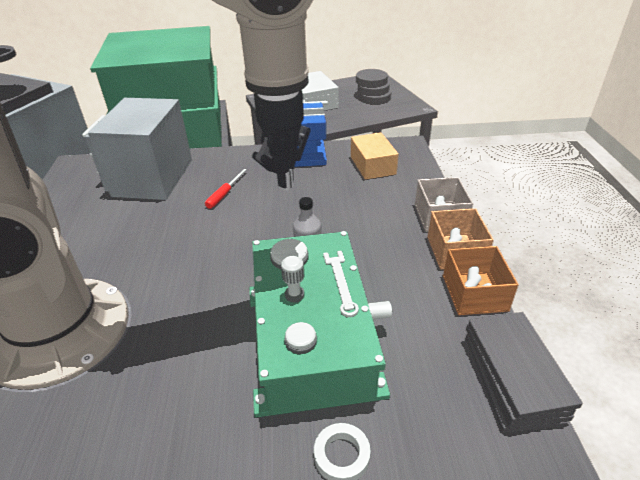

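The side view shows the breather up at (292,270), both covers down at (290,252) and (300,338), and the spanner, bottle and ring undisturbed.

```bash
python3 -c "
from cell import ctrl
print(ctrl.sign_off())"
```

```text
the job is handed in; nothing more can be done
None
```

The job is handed in: the breather was pulled up to its stop first, then the small and wide covers were pressed fully home, and the spanner, bottle and bearing ring were not touched.

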